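# Snap the lid level onto a new sharps bin

### The job

A new sharps bin stands open in its bracket on the lab bench and its lid lies beside it. Fit the lid squarely over the bin's rim, either way round, and press it down until both ends have snapped home and it sits level and fully down on the rim all round. Leave the bottles, the jar, the tip box and the tube rack around it where they stand.

Things in the scene. Friction and masses are not known exactly. Their poses are not given: they have to be found in the camera images.
- sharps_bin: Open-topped rectangular plastic bin, 150 x 110 mm over its rim, 130 mm tall, walls 3 mm, a little narrower below; held in a low steel bracket screwed to the bench (it does not move). The only open bin of its kind. Origin: centre of its underside, on the bench; x along its long side, z up. A springy snap tongue sits under the rim at each short end (see the joints).
- bin_rim (a point): Centre of the bin's mouth at the height of the rim's top edge, 130 mm above the bench. Axes as the bin's. When the lid is fully home its plate rests on the rim and its origin is 22 mm below this point (up to 1 mm of slack); merely laid on, it stops about 10 mm high on the tongues.
- lid: Loose off-white plastic lid, 0.13 kg, right way up on its skirt: flat plate 167 x 127 mm, 4 mm thick, its top 26 mm above the skirt's lower edge; a round capped neck, 56 mm wide, 35 mm tall, stands on it 30 mm off centre, the other half is plain. The skirt's mouth flares 4 mm; its inner lip has 1.75 mm play each side of the rim. Origin: centre of the skirt's lower edge; x to the neck, z up.
- lid_neck (a point): Centre of the lid's neck, half-way up it: 43.5 mm above the skirt's lower edge, 30 mm in x from the lid's centre. The place to grip, fingers closing along the lid's y (a thumb tab sticks out 12 mm in +x from the cap, a small cap hinge in -x). Pressing on the neck bears mainly on the neck's end.
- lid_neck_end (a point): Point on the underside of the lid's plate, 75 mm in x from its centre (neck end). Level with the bin's rim when this end is home.
- lid_plain_end (a point): Point on the underside of the lid's plate, 75 mm in -x from its centre (plain end). Level with the bin's rim when this end is home. The plate's top surface is 4 mm above it and is flat and clear for pressing from here to the centre.
- bottle_a: Bystander: white bottle with cap, 50 mm in diameter, 95 mm tall, standing. Origin under its centre.
- bottle_b: Bystander: white bottle with cap, as bottle_a.
- jar: Bystander: white jar, 56 mm in diameter, 68 mm tall, standing. Origin under its centre.
- tip_box: Bystander: box of pipette tips, 122 x 82 mm, 70 mm tall. Origin under its centre.
- tube_rack: Bystander: white rack with rows of holes, 135 x 92 mm, 30 mm tall. Origin under its centre.
- tongue_a (a joint): Springy snap tongue, 36 mm wide, in the middle of the bin's short end at +x, rooted 2 mm below the rim; its foot, 12 mm below the rim, leans out 5 mm. 0 = sprung out, about 0.33 rad = pushed flat by the lid's lip. The lip must be forced down past it (about 6 to 9 N at each end); it then springs out and holds the lid.
- tongue_b (a joint): Springy snap tongue, 36 mm wide, in the middle of the bin's short end at -x, rooted 2 mm below the rim; its foot, 12 mm below the rim, leans out 5 mm. 0 = sprung out, about 0.33 rad = pushed flat by the lid's lip. The lip must be forced down past it (about 6 to 9 N at each end); it then springs out and holds the lid.
There are look-alikes about, which are no part of the job. Leave any green or yellow look-alike of the lid alone.

How it is judged (in metres and radians):
At the end, for the whole second after the job is handed in: The lid sits on the bin, right way up, either way round, at rest: both of its ends within 3 mm of fully home on the rim, tilted less than 2 degrees, centred on the bin within 8 mm and in line with it within 4.5 degrees (z of lid_neck_end in the frame of bin_rim between -0.003 and 0.003 m and z of lid_plain_end in the frame of bin_rim between -0.003 and 0.003 m and horizontal distance between lid and bin_rim below 0.008 m and angle between the x axis of lid and the x axis of sharps_bin, either way round below 0.08 rad and angle between lid's own z axis and vertical below 0.035 rad and linear speed of lid below 0.02 m/s); the robot touches nothing.
It fails at once if a bottle, the jar, the tip box or the tube rack is shifted by more than 30 mm or tipped over (distance of any of bottle_a, bottle_b, jar, tip_box, tube_rack from where it was at the start of the episode above 0.03 m or angle between any of bottle_a, bottle_b, jar, tip_box, tube_rack's own z axis and vertical above 0.5 rad).
It also fails if it takes over 61 s, if anything falls off the work surface, if the arm or the gripper's body presses on something with over 40 N, if the wrist force passes 120 N, or if a joint passes its speed limit or range.

### The arm

A 6-joint arm with a two-finger parallel gripper is mounted at the origin on the work surface. World frame = base frame: x ahead of the robot, y to its left, z up, the work surface at z = 0. Lengths are in m, angles in degrees, forces in N, time in s.
With the tool pointing down it reaches from about 0.3 to 0.75 m from the base axis. Payload 8.5 kg.
Tool frame: the origin (TCP) lies on the centre line of the jaws, within the pads' length; the fingertips stand 19 mm ahead of it and the grasp point (between the pads) is the TCP (env.tcp_to_tips is the z of the fingertips in the tool frame, in m); z points along the fingers, y is the line along which they close (so a half turn about z gives the same grasp; the last joint's range is limited). The gripper opens to 85 mm and grips with 20 to 120 N. Pads are 22 mm wide; open, the fingers measure 114 mm over their backs; the gripper's body (76 mm by 85 mm) begins 54 mm behind the grasp point. The pads swing forward as they close: fully open they stand 13 mm farther back than shut.
Start: joints at [-88.711, 21.807, 74.336, -0, 83.858, -12.336], TCP at [0.13, -0.535, 0.25] pointing down, gripper open.
Joint ranges: [-178.18, 178.18], [-50.72, 133.34], [12.68, 142.11], [-81.47, 261.47], [9.98, 163.14], [-165.26, 165.26]. Speed limits (degrees/s): [136.94, 136.94, 180, 180, 180, 180].

### API

Orientations are given as a 3x3 rotation matrix whose columns are the frame's x, y, z axes.
In Python, from rig import env gives the robot as it stands.
- The arm moves only by the tool servo_tool, never from a script. Its argument "steps" is a list of rows, each an object of numbers: "tx", "ty", "tz": the shift along the world's x, y, z in cm; "yaw": the turn about the world's z in degrees; "claw": the finger opening in cm, from 0 to 8.54. In form: [{"tx": .., "ty": .., "tz": .., "yaw": .., "claw": ..}, ...]. A call has 1 to 20 rows; each row shifts and turns the commanded pose from where the row before left it; what a row does not reach is not made up. A row lasts 1/10 s, in which the tool goes at most 50 mm and 8.59 degrees, less where a joint would pass 70% of its speed; a pose out of reach is approached as far as the arm can. A call with a gripper value outside its range is refused whole. The fingers move at their own pace and stop on an object; "newtons" is the grip in N (left out, the last holds). Time passes only in rows, so rows that do not move let the fingers close. It gives the time, the measured TCP pose, the force, the opening and the grip force at its end, in the units of the state.
- env.observe(): the state, without advancing time (a new reading comes with each control period).
- env.get_image(name): name is "side" or "top" or "wrist"; returns (picture, depth): 420x560x3 uint8, red, green, blue; 420x560 float32, m along the optical axis (not along the pixel's ray), 0 where there is no reading.
- env.camera_model(name): a dict with "fovy" (degrees; the focal length in pixels is half the picture's height over the tangent of half this angle, whatever the lens; pixels are square), "cx", "cy" (the principal point, pixels), "dist_coeffs" ([k1, k2, p1, p2, k3] as OpenCV has them; the pictures are not rectified), "T" (4x4, takes a point from camera to world coordinates). Camera axes: x right, y down, z forward; pixel columns grow to the right and rows downward; lengths in m; the calibration is good to about 2 mm. A picture is of the moment at which its call begins: read the wrist's pose just before it. camera_model takes no time and is no camera call; for the wrist camera it gives the pose at the moment of the call.
- env.close_job(): hands the job in; it is judged then, once.
The state is a dict: "time_s": time; "q": joint angles; "qvel": joint speeds; "joint_efforts": joint torques, N m; "position": TCP position; "tool_rot": TCP orientation; "ft_force": force on the tool from outside, world axes, zero at the start; "wrist_torque": the same for the moment, N m; "grip_width": finger opening in m; "gripper_force": force on a finger pad.
Only numpy, scipy, OpenCV 4.12 (cv2) and the standard library are available. Lean on these libraries where they do the work, as an engineer would, in place of code of your own. Each camera call takes 0.05 s, during which the arm holds its last target. There are 200 camera calls.

## Working session

There is one attempt and no reset: what is moved stays moved. The work goes in short steps, Python scripts to look and compute and a tool call to move; the robot and the scene stay as the last step left them, time stands still between calls to the robot, and variables do not carry over. Pictures are saved under pics/ and viewed, at most 10 in all, crops included, and the job is handed in when it is done.

Besides the shell and the picture viewer there is one more tool, called after ">>>" by a JSON object that holds its "name" and its "arguments". servo_tool: Moves the arm, as the interface text tells. Its arguments: {"type":"object","properties":{"steps":{"type":"array"},"newtons":{"type":"number"}},"required":["steps"]}

```bash
mkdir -p pics; cat > h.py <<'E'
import numpy as np, cv2
from rig import env
def cam(n):
    m=env.camera_model(n); im,d=env.get_image(n)
    f=im.shape[0]/2/np.tan(np.radians(m["fovy"])/2)
    K=np.array([[f,0,m["cx"]],[0,f,m["cy"]],[0,0,1]]); return im,d,K,np.array(m["dist_coeffs"],float),np.array(m["T"])
def cloud(d,K,D,T):
    v,u=np.mgrid[:d.shape[0],:d.shape[1]]
    p=cv2.undistortPoints(np.stack([u,v],-1).reshape(-1,1,2).astype(np.float64),K,D).reshape(*d.shape,2)
    P=np.dstack([p*d[...,None],d]); W=P@T[:3,:3].T+T[:3,3]; W[d==0]=np.nan; return W
E
python3 - <<'E'
from h import *
for n in("top","side"):
    im,d,K,D,T=cam(n); np.savez(n+".npz",im=im,d=d,K=K,D=D,T=T); cv2.imwrite(f"pics/{n}0.png",im[...,::-1]); print(n,T[:3,3].round(3))
print(env.observe())
E
```

```text
top [ 0.288 -0.018  1.394]
side [-0.26   0.707  0.775]
{'time_s': 0.1, 'q': array([-8.87113871e+01,  2.18382309e+01,  7.43805069e+01,  1.31518231e-03,
        8.38605786e+01, -1.23367932e+01]), 'qvel': array([ 0.00324094, -0.10305455, -0.09887975, -0.03870717, -0.01070484,
        0.02693025]), 'joint_efforts': array([ 3.44543019e-03, -4.49223053e+01, -2.31654704e+01, -1.88339932e-04,
        3.66375476e-03, -1.05508562e-06]), 'position': array([ 0.12955308, -0.53426418,  0.24976263]), 'tool_rot': array([[ 9.71857221e-01,  2.35570671e-01, -8.31493061e-06],
       [ 2.35570456e-01, -9.71856287e-01,  1.38449609e-03],
       [ 3.18065756e-04, -1.34749128e-03, -9.99999042e-01]]), 'ft_force': array([ 0.80849405,  0.46928891, -0.25536155]), 'wrist_torque': array([-0.07348852,  0.00742154, -0.00672391]), 'gripper_force': 0.0, 'grip_width': 0.08554498958692121}
```

View pics/top0.png

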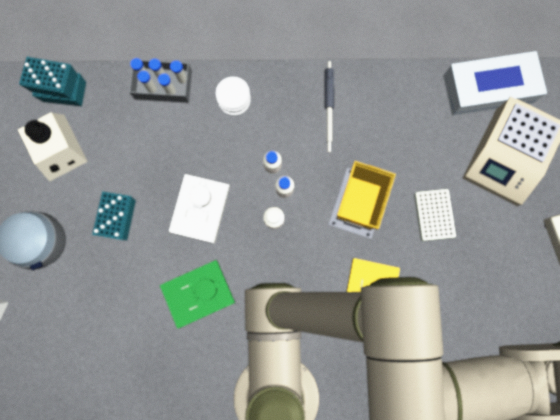

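View pics/side0.png

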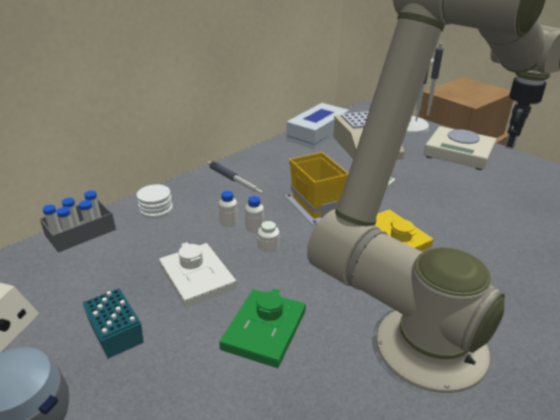

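The lid candidates in the top view are the off-white one at (200,208), the green one at (197,293) and the yellow one at (373,275). I choose the off-white one, as described. The only open bin is the amber one at (365,197). The bottles stand at (272,161) and (285,185), the jar at (273,218), the tip box at (113,216) and the tube rack at (436,215).

```bash
python3 - <<'E'
from h import *
z=np.load("top.npz"); im=z["im"]; W=cloud(z["d"].astype(float),z["K"],z["D"],z["T"])
cv2.imwrite("pics/crop.png",cv2.resize(im[140:260,150:410,::-1],None,fx=3,fy=3,interpolation=cv2.INTER_CUBIC))
v,u=np.mgrid[:420,:560]
def rect(m,name):
    m=cv2.morphologyEx(m.astype(np.uint8),cv2.MORPH_OPEN,np.ones((2,2)))
    n,l,s,_=cv2.connectedComponentsWithStats(m); k=1+np.argmax(s[1:,4]); p=W[l==k]
    r=cv2.minAreaRect(p[:,:2].astype(np.float32)*1000); print(name,r,np.median(p[:,2]),len(p)); return p
box=lambda a,b,c,d_:(u>a)&(u<b)&(v>c)&(v<d_)
H=W[...,2]
rect(box(160,238,165,250)&(H>.014)&(H<.04),"lid")
p=W[box(160,238,165,250)&(H>.045)]; print("neck",cv2.minAreaRect(p[:,:2].astype(np.float32)*1000),p[:,2].max(),len(p))
rect(box(325,405,150,240)&(H>.118)&(H<.14),"rim")
for n,b in dict(b1=(262,284,150,173),b2=(275,296,175,197),jar=(261,286,206,230),tip=(90,137,190,242),rack=(412,460,185,245),stick=(320,340,55,155),y=(345,402,255,285),g=(155,240,255,330)).items(): 
    p=W[box(*b)&(H>.02)]; 
    if len(p): print(n,np.nanmean(p,0).round(3),p[:,2].max().round(3))
E
```

```text
lid ((505.8848876953125, 212.21018981933594), (125.22552490234375, 168.67430114746094), 75.24903106689453) nan 2353
neck ((538.3612060546875, 206.38092041015625), (67.6784439086914, 54.77617263793945), 20.83794593811035) 0.06879940744218294 387
rim ((453.512939453125, -228.90737915039062), (132.21815490722656, 33.022464752197266), 87.23550415039062) 0.12307754648010982 120
b1 [0.626 0.008 0.074] 0.101
b2 [ 0.557 -0.025  0.075] 0.102
jar [0.474 0.005 0.056] 0.074
tip [0.481 0.44  0.061] 0.075
rack [ 0.485 -0.438  0.029] 0.04
stick [ 0.834 -0.154  0.025] 0.036
y [ 0.324 -0.24   0.147] 0.671
g [0.272 0.213 0.03 ] 0.068
```

View pics/crop.png

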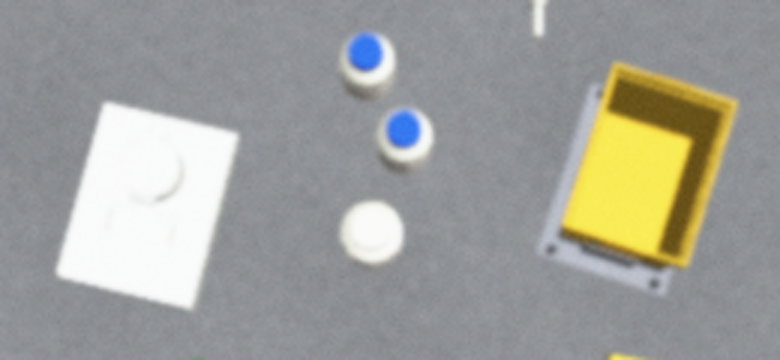

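The crop confirms the off-white lid, with its neck at the upper (+x) end, and the amber open bin. Both have long sides at about -15°. Next I refine the corners by intersecting rays with planes.

```bash
python3 - <<'E'
from h import *
z=np.load("top.npz");K,D,T=z["K"],z["D"],z["T"]
def rp(c,h):
    px=np.array(c,float)/3+[150,140]; n=cv2.undistortPoints(px.reshape(-1,1,2),K,D).reshape(-1,2)
    r=np.c_[n,np.ones(len(n))]@T[:3,:3].T; return (T[:3,3]+r*((h-T[2,3])/r[:,2])[:,None])[:,:2]
for nm,c,h in(("lid",[(104,102),(239,133),(193,309),(57,274)],.024),("bin",[(616,64),(738,101),(688,266),(562,235)],.13)):
    P=rp(c,h);e=(P[0]+P[1]-P[2]-P[3])/2; s=(P[0]+P[3]-P[1]-P[2])/2
    print(nm,P.mean(0).round(4),np.degrees(np.arctan2(e[1],e[0])),np.degrees(np.arctan2(-s[0],s[1])),np.linalg.norm(e),np.linalg.norm(s))
E
```

```text
lid [0.508 0.212] -13.623539406345849 -13.963827792110155 0.16785016553800336 0.13030381131674076
bin [ 0.5221 -0.2359] -18.492924569541202 -15.997585340290083 0.15382453270290078 0.10910185609136397
```

>>> {"name": "servo_tool", "arguments": {"steps": [{"tx":4,"ty":2.5,"tz":0.5,"yaw":-3,"claw":8.5},{"tx":4,"ty":3,"tz":0.5,"yaw":-3},{"tx":4,"ty":3,"tz":0.5,"yaw":-3},{"tx":4,"ty":3,"tz":0.5,"yaw":-3},{"tx":4,"ty":3,"yaw":-3},{"tx":4,"ty":3,"yaw":-3},{"tx":3,"ty":4,"yaw":-3},{"tx":3,"ty":4,"yaw":-3},{"tx":3,"ty":4,"yaw":-3},{"tx":2,"ty":4,"yaw":-2},{"ty":4.5},{"ty":4.5},{"ty":4.5},{"ty":4.5},{"ty":4.5},{"ty":4.5},{"ty":4.5},{"ty":4.5},{"ty":4},{}]}}

```text
invalid input at $.steps[1]: expected keys tx, ty, tz, yaw, claw
```

>>> {"name": "servo_tool", "arguments": {"steps": [{"tx":4,"ty":2.5,"tz":0.5,"yaw":-3,"claw":8.5},{"tx":4,"ty":3,"tz":0.5,"yaw":-3,"claw":8.5},{"tx":4,"ty":3,"tz":0.5,"yaw":-3,"claw":8.5},{"tx":4,"ty":3,"tz":1,"yaw":-3,"claw":8.5},{"tx":4,"ty":3,"tz":1,"yaw":-3,"claw":8.5},{"tx":4,"ty":3,"tz":1,"yaw":-3,"claw":8.5},{"tx":4,"ty":3,"tz":1,"yaw":-3,"claw":8.5},{"tx":4,"ty":3,"tz":1.5,"yaw":-3,"claw":8.5},{"tx":4,"ty":3,"tz":1.5,"yaw":-3,"claw":8.5},{"tx":2,"ty":3,"tz":1.5,"yaw":-3,"claw":8.5},{"tx":0,"ty":0,"tz":0,"yaw":0,"claw":8.5},{"tx":0,"ty":0,"tz":0,"yaw":0,"claw":8.5},{"tx":0,"ty":0,"tz":0,"yaw":0,"claw":8.5}]}}

```text
time_s: 1.4
position: [0.502, -0.2453, 0.3474]
tool_rot: [[0.959, -0.283, -0.001], [-0.283, -0.959, 0.001], [-0.002, -0.0, -1.0]]
ft_force: [-0.0, 0.3, -0.0]
grip_width: 0.0848
gripper_force: 0.0
```

```bash
python3 - <<'E'
from h import *
im,d,K,D,T=cam("wrist"); np.savez("w1.npz",im=im,d=d,K=K,D=D,T=T); cv2.imwrite("pics/w1.png",im[...,::-1])
print(T.round(3)); 
E
```

```text
[[-0.283 -0.917 -0.28   0.574]
 [-0.959  0.27   0.083 -0.266]
 [-0.001  0.293 -0.956  0.472]
 [ 0.     0.     0.     1.   ]]
```

View pics/w1.png

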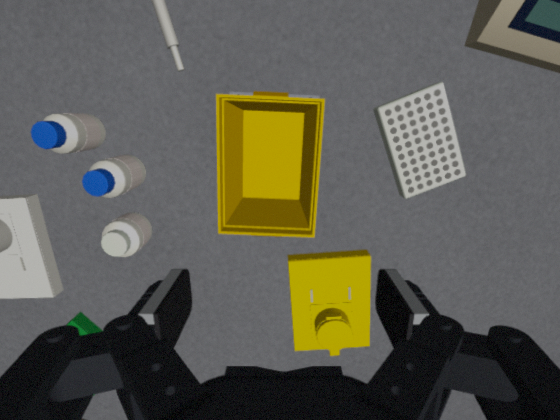

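The wrist view shows the open bin, with rim corners at about (217,95), (325,99), (315,237) and (219,235). The yellow look-alike lid is at (330,300). I fit the rim from depth.

```bash
cat >> h.py <<'E'
def fitrect(P):
    c,s,a=cv2.minAreaRect((P[:,:2]*1000).astype(np.float32)); a=(a+45)%90-45
    return np.round(c,1),np.round(s,1),round(a,1)
def rays(px,h,K,D,T):
    n=cv2.undistortPoints(np.array(px,float).reshape(-1,1,2),K,D).reshape(-1,2)
    r=np.c_[n,np.ones(len(n))]@T[:3,:3].T; return (T[:3,3]+r*((h-T[2,3])/r[:,2])[:,None])
E
python3 - <<'E'
from h import *
z=np.load("w1.npz");K,D,T=z["K"],z["D"],z["T"]; W=cloud(z["d"].astype(float),K,D,T)
v,u=np.mgrid[:420,:560]; m=(u>205)&(u<340)&(v>85)&(v<245)&(W[...,2]>.124)&(W[...,2]<.138)
print(m.sum(),np.median(W[m][:,2]),fitrect(W[m]))
P=rays([(217,94),(325,98),(315,237),(219,236)],.13,K,D,T)[:,:2]
print(fitrect(P)); print((P*1000).round(1),P.mean(0))
e=P[0]+P[1]-P[2]-P[3]; s=P[0]+P[3]-P[1]-P[2]; print(np.degrees([np.arctan2(e[1],e[0]),np.arctan2(-s[0],s[1])]))
E
```

```text
1887 0.13019497393100954 (array([ 526.7, -234.6]), array([110.6, 155.8]), -18.9)
(array([ 524.3, -234.6]), array([109.8, 153.5]), -18.7)
[[ 614.1 -207.7]
 [ 579.4 -311.2]
 [ 437.  -263.1]
 [ 469.2 -158. ]] [ 0.52491133 -0.23501088]
[-18.79704323 -17.7637471 ]
```

>>> {"name": "servo_tool", "arguments": {"steps": [{"tx":0,"ty":4,"tz":0,"yaw":0,"claw":8.5},{"tx":0,"ty":4,"tz":0,"yaw":0,"claw":8.5},{"tx":0,"ty":4,"tz":0,"yaw":0,"claw":8.5},{"tx":0,"ty":4,"tz":0,"yaw":0,"claw":8.5},{"tx":0,"ty":4,"tz":0,"yaw":0,"claw":8.5},{"tx":0,"ty":4,"tz":0,"yaw":0,"claw":8.5},{"tx":0,"ty":4,"tz":-1,"yaw":0,"claw":8.5},{"tx":0,"ty":4,"tz":-2,"yaw":0,"claw":8.5},{"tx":0,"ty":4,"tz":-3,"yaw":0,"claw":8.5},{"tx":0,"ty":4,"tz":-3,"yaw":0,"claw":8.5},{"tx":0,"ty":4,"tz":-3,"yaw":0,"claw":8.5},{"tx":0,"ty":0,"tz":0,"yaw":0,"claw":8.5},{"tx":0,"ty":0,"tz":0,"yaw":0,"claw":8.5},{"tx":0,"ty":0,"tz":0,"yaw":0,"claw":8.5}]}}

```text
time_s: 2.85
position: [0.5033, 0.194, 0.229]
tool_rot: [[0.959, -0.284, 0.001], [-0.284, -0.959, -0.0], [0.001, -0.0, -1.0]]
ft_force: [-0.0, 0.9, 0.2]
grip_width: 0.0848
gripper_force: 0.0
```

```bash
python3 - <<'E'
from h import *
im,d,K,D,T=cam("wrist"); np.savez("w2.npz",im=im,d=d,K=K,D=D,T=T); cv2.imwrite("pics/w2.png",im[...,::-1])
W=cloud(d.astype(float),K,D,T); m=(W[...,2]>.019)&(W[...,2]<.034)&(np.hypot(W[...,0]-.507,W[...,1]-.212)<.115)
n,l,s,_=cv2.connectedComponentsWithStats(m.astype(np.uint8)); P=W[l==1+np.argmax(s[1:,4])]
print(np.median(P[:,2]),fitrect(P))
m=(W[...,2]>.05)&(W[...,2]<.07)&(np.hypot(W[...,0]-.537,W[...,1]-.205)<.05);print(m.sum(),fitrect(W[m]),np.percentile(W[m][:,2],95))
E
```

```text
0.026688037347873006 (array([509.9, 214.1]), array([128.2, 167.3]), -13.9)
3254 (array([539.9, 205.3]), array([55.3, 69.8]), 42.6) 0.06282077620255073
```

View pics/w2.png

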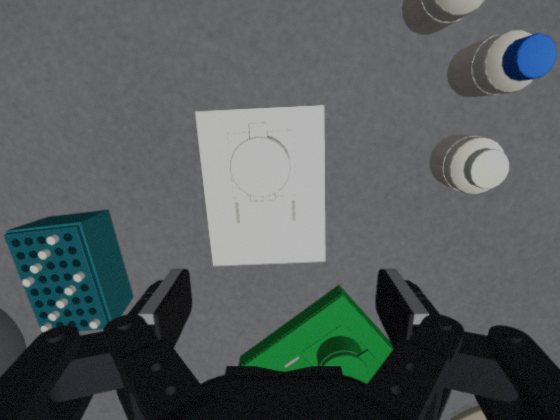

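The lid fills the view, with its neck cap at (260,167), and the tip box and green lid are clear of it. I go down over the neck.

>>> {"name": "servo_tool", "arguments": {"steps": [{"tx":1.8,"ty":0.6,"tz":-2,"yaw":2.5,"claw":8.5},{"tx":1.7,"ty":0.6,"tz":-3,"yaw":0,"claw":8.5},{"tx":0,"ty":0,"tz":-3,"yaw":0,"claw":8.5},{"tx":0,"ty":0,"tz":-3,"yaw":0,"claw":8.5},{"tx":0,"ty":0,"tz":-2,"yaw":0,"claw":8.5},{"tx":0,"ty":0,"tz":0,"yaw":0,"claw":8.5},{"tx":0,"ty":0,"tz":0,"yaw":0,"claw":8.5}]}}

```text
time_s: 3.6
position: [0.5386, 0.2065, 0.0995]
tool_rot: [[0.97, -0.241, 0.002], [-0.241, -0.97, 0.0], [0.002, -0.001, -1.0]]
ft_force: [0.5, 0.3, 0.7]
grip_width: 0.0849
gripper_force: 0.0
```

>>> {"name": "servo_tool", "arguments": {"steps": [{"tx":0,"ty":0,"tz":-2,"yaw":0,"claw":8.5},{"tx":0,"ty":0,"tz":-2,"yaw":0,"claw":8.5},{"tx":0,"ty":0,"tz":-1.05,"yaw":0,"claw":8.5},{"tx":0,"ty":0,"tz":0,"yaw":0,"claw":8.5},{"tx":0,"ty":0,"tz":0,"yaw":0,"claw":4.5},{"tx":0,"ty":0,"tz":0,"yaw":0,"claw":4.5},{"tx":0,"ty":0,"tz":0,"yaw":0,"claw":4.5},{"tx":0,"ty":0,"tz":0,"yaw":0,"claw":4.5},{"tx":0,"ty":0,"tz":0,"yaw":0,"claw":4.5},{"tx":0,"ty":0,"tz":0,"yaw":0,"claw":4.5}], "newtons": 60}}

```text
time_s: 4.6
position: [0.5384, 0.2075, 0.0493]
tool_rot: [[0.971, -0.24, 0.003], [-0.24, -0.971, 0.0], [0.003, -0.001, -1.0]]
ft_force: [-1.0, 0.5, 5.6]
grip_width: 0.0547
gripper_force: 63.0
```

>>> {"name": "servo_tool", "arguments": {"steps": [{"tx":0,"ty":0,"tz":2,"yaw":0,"claw":4.5},{"tx":0,"ty":0,"tz":3,"yaw":0,"claw":4.5},{"tx":0,"ty":0,"tz":4,"yaw":0,"claw":4.5},{"tx":0,"ty":0,"tz":4,"yaw":0,"claw":4.5},{"tx":0,"ty":0,"tz":4,"yaw":0,"claw":4.5},{"tx":0,"ty":0,"tz":3,"yaw":0,"claw":4.5},{"tx":0,"ty":-2,"tz":0,"yaw":0,"claw":4.5},{"tx":0.1,"ty":-4,"tz":0,"yaw":-1,"claw":4.5},{"tx":0.2,"ty":-4,"tz":0,"yaw":-1,"claw":4.5},{"tx":0.2,"ty":-4,"tz":0,"yaw":-1,"claw":4.5},{"tx":0.2,"ty":-4,"tz":0,"yaw":-1,"claw":4.5},{"tx":0.2,"ty":-4,"tz":0,"yaw":-0.5,"claw":4.5},{"tx":0.2,"ty":-4,"tz":0,"yaw":0,"claw":4.5},{"tx":0.2,"ty":-4,"tz":0,"yaw":0,"claw":4.5},{"tx":0.2,"ty":-4,"tz":0,"yaw":0,"claw":4.5},{"tx":0.1,"ty":-4,"tz":0,"yaw":0,"claw":4.5},{"tx":0,"ty":-4,"tz":0,"yaw":0,"claw":4.5},{"tx":0,"ty":-3,"tz":0,"yaw":0,"claw":4.5},{"tx":0,"ty":0,"tz":0,"yaw":0,"claw":4.5},{"tx":0,"ty":0,"tz":0,"yaw":0,"claw":4.5}]}}

```text
time_s: 6.6
position: [0.5535, -0.2428, 0.248]
tool_rot: [[0.949, -0.316, 0.0], [-0.316, -0.949, 0.0], [0.0, -0.0, -1.0]]
ft_force: [-0.8, -0.3, -1.4]
grip_width: 0.0545
gripper_force: 63.7
```

```bash
python3 - <<'E'
from h import *
im,d,K,D,T=cam("wrist"); np.savez("w3.npz",im=im,d=d,K=K,D=D,T=T)
i2,d2,K2,D2,T2=cam("side"); np.savez("s3.npz",im=i2,d=d2,K=K2,D=D2,T=T2)
cv2.imwrite("pics/w3.png",np.hstack([im,cv2.resize(i2[100:300,250:450],(240,240)).repeat(1,0) if 0 else cv2.copyMakeBorder(cv2.resize(i2[110:270,230:410],(240,213)),0,207,0,0,0)])[...,::-1])
o=env.observe(); print(o["position"],o["ft_force"])
W=cloud(d.astype(float),K,D,T); p0=o["position"]; z0=p0[2]-.049+.026
m=(abs(W[...,2]-z0)<.008)&(np.hypot(W[...,0]-p0[0],W[...,1]-p0[1])<.16)
n,l,s,_=cv2.connectedComponentsWithStats(m.astype(np.uint8)); k=1+np.argmax(s[1:,4]); P=W[l==k]
print(s[k],np.median(P[:,2])-z0,fitrect(P))
A=np.c_[P[:,:2],np.ones(len(P))]; print(np.linalg.lstsq(A,P[:,2],rcond=None)[0])
E
```

```text
[ 0.55367938 -0.24164809  0.24811722] [-0.79957852  0.83883706  0.29670455]
[  148   161   272   146 24417] 0.0001248298418992655 (array([ 569.1, -247.3]), array([127.5,  76.5]), -18.6)
[-0.0101967   0.00362062  0.23205401]
```

View pics/w3.png

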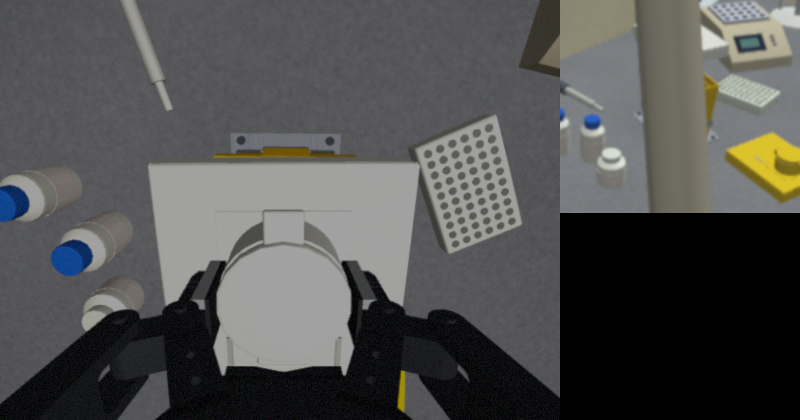

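The lid is held level, with its front edge running from (150,164) to (418,163) and the bin's far rim just showing at about (214..355,156). The side view is blocked by the arm. I compare the two edges.

```bash
python3 - <<'E'
from h import *
z=np.load("w3.npz");K,D,T=z["K"],z["D"],z["T"]
p0=np.array([.5537,-.2416]) 
L=rays([(150,164),(418,163)],.225,K,D,T)[:,:2]; B=rays([(214,156),(355,156.5)],.13,K,D,T)[:,:2]
for n,E,r in(("lid",L,.0835),("bin",B,.075)):
    t=E[0]-E[1]; l=np.linalg.norm(t); t/=l; x=np.array([t[1],-t[0]]); c=E.mean(0)-r*x
    print(n,l,np.degrees(np.arctan2(x[1],x[0])),"edge",E.mean(0),"centre",c)
E
```

```text
lid 0.12408542728737287 -18.225022657283077 edge [ 0.60485252 -0.25954001] centre [ 0.52554125 -0.23342541]
bin 0.10623333159189663 -18.63976942446653 edge [ 0.59721819 -0.25759067] centre [ 0.52615218 -0.23361939]
```

Lid and bin agree to within 1 mm and 0.5°. I lower it.

>>> {"name": "servo_tool", "arguments": {"steps": [{"tx":0,"ty":-0.05,"tz":-2,"yaw":-0.3,"claw":4.5},{"tx":0,"ty":0,"tz":-2,"yaw":0,"claw":4.5},{"tx":0,"ty":0,"tz":-1.5,"yaw":0,"claw":4.5},{"tx":0,"ty":0,"tz":-0.8,"yaw":0,"claw":4.5},{"tx":0,"ty":0,"tz":-0.4,"yaw":0,"claw":4.5},{"tx":0,"ty":0,"tz":-0.3,"yaw":0,"claw":4.5},{"tx":0,"ty":0,"tz":-0.3,"yaw":0,"claw":4.5},{"tx":0,"ty":0,"tz":-0.3,"yaw":0,"claw":4.5},{"tx":0,"ty":0,"tz":-0.2,"yaw":0,"claw":4.5},{"tx":0,"ty":0,"tz":0,"yaw":0,"claw":4.5}]}}

```text
time_s: 7.7
position: [0.5539, -0.2433, 0.1698]
tool_rot: [[0.947, -0.32, 0.001], [-0.32, -0.947, -0.0], [0.001, 0.0, -1.0]]
ft_force: [1.1, -1.1, -1.7]
grip_width: 0.0546
gripper_force: 63.7
```

>>> {"name": "servo_tool", "arguments": {"steps": [{"tx":0,"ty":0,"tz":-0.2,"yaw":0,"claw":4.5},{"tx":0,"ty":0,"tz":-0.2,"yaw":0,"claw":4.5},{"tx":0,"ty":0,"tz":-0.2,"yaw":0,"claw":4.5},{"tx":0,"ty":0,"tz":0,"yaw":0,"claw":4.5}]}}

```text
time_s: 8.1
position: [0.5546, -0.2438, 0.1656]
tool_rot: [[0.947, -0.32, 0.004], [-0.32, -0.947, -0.003], [0.005, 0.001, -1.0]]
ft_force: [2.1, -0.7, 8.9]
grip_width: 0.0544
gripper_force: 64.6
```

Contact at the expected tongue height. I press on.

>>> {"name": "servo_tool", "arguments": {"steps": [{"tx":0,"ty":0,"tz":-0.2,"yaw":0,"claw":4.5},{"tx":0,"ty":0,"tz":-0.2,"yaw":0,"claw":4.5},{"tx":0,"ty":0,"tz":-0.2,"yaw":0,"claw":4.5},{"tx":0,"ty":0,"tz":-0.2,"yaw":0,"claw":4.5},{"tx":0,"ty":0,"tz":0,"yaw":0,"claw":4.5}]}}

```text
time_s: 8.6
position: [0.5537, -0.2435, 0.1573]
tool_rot: [[0.947, -0.32, 0.001], [-0.32, -0.947, -0.001], [0.002, 0.001, -1.0]]
ft_force: [-2.1, -0.2, 9.7]
grip_width: 0.0547
gripper_force: 64.5
```

>>> {"name": "servo_tool", "arguments": {"steps": [{"tx":0,"ty":0,"tz":-0.2,"yaw":0,"claw":4.5},{"tx":0,"ty":0,"tz":-0.2,"yaw":0,"claw":4.5},{"tx":0,"ty":0,"tz":0,"yaw":0,"claw":4.5}]}}

```text
time_s: 8.9
position: [0.5538, -0.2435, 0.1572]
tool_rot: [[0.947, -0.32, 0.004], [-0.32, -0.947, -0.003], [0.005, 0.002, -1.0]]
ft_force: [-12.8, 5.0, 36.2]
grip_width: 0.0549
gripper_force: 67.5
```

The neck end is firmly home. I release, rise, and check both ends.

>>> {"name": "servo_tool", "arguments": {"steps": [{"tx":0,"ty":0,"tz":0.4,"yaw":0,"claw":4.5},{"tx":0,"ty":0,"tz":0,"yaw":0,"claw":8.5},{"tx":0,"ty":0,"tz":0,"yaw":0,"claw":8.5},{"tx":0,"ty":0,"tz":0,"yaw":0,"claw":8.5},{"tx":0,"ty":0,"tz":0,"yaw":0,"claw":8.5},{"tx":0,"ty":0,"tz":1,"yaw":0,"claw":8.5},{"tx":0,"ty":0,"tz":3,"yaw":0,"claw":8.5},{"tx":0,"ty":0,"tz":3,"yaw":0,"claw":8.5},{"tx":-3,"ty":1,"tz":3,"yaw":0,"claw":0},{"tx":-3,"ty":1,"tz":3,"yaw":0,"claw":0},{"tx":-2.5,"ty":0.8,"tz":0,"yaw":0,"claw":0},{"tx":0,"ty":0,"tz":0,"yaw":0,"claw":0},{"tx":0,"ty":0,"tz":0,"yaw":0,"claw":0},{"tx":0,"ty":0,"tz":0,"yaw":0,"claw":0},{"tx":0,"ty":0,"tz":0,"yaw":0,"claw":0}]}}

```text
time_s: 10.4
position: [0.4693, -0.2154, 0.2852]
tool_rot: [[0.947, -0.32, -0.001], [-0.32, -0.947, 0.001], [-0.001, -0.0, -1.0]]
ft_force: [0.2, 0.7, -0.4]
grip_width: 0.0001
gripper_force: 0.0
```

```bash
cat >> h.py <<'E'
def lid(tag):
    im,d,K,D,T=cam("wrist"); cv2.imwrite(f"pics/{tag}.png",im[...,::-1]); W=cloud(d.astype(float),K,D,T)
    q=W-[.5255,-.2345,.13]; X=np.array([.948,-.318,0]);Y=np.array([.318,.948,0]); x=q@X;y=q@Y;h=q[...,2]*1000
    for a,b in((-.08,-.06),(-.06,-.04),(-.04,-.02),(-.02,0),(.062,.08)):
        m=(x>a)&(x<b)&(abs(y)<.058)&(abs(h)<22); print(a,b,m.sum(),np.median(h[m]).round(2) if m.sum() else "")
    m=(abs(h)<25)&(abs(x)<.1)&(abs(y)<.08); print(fitrect(W[m])); print(env.observe()["position"])
E
python3 -c "from h import *; lid('w4')"
```

```text
-0.08 -0.06 2719 4.7
-0.06 -0.04 2893 4.74
-0.04 -0.02 3070 4.73
-0.02 0 3078 4.82
0.062 0.08 3206 4.59
(array([ 526.1, -233.4]), array([128. , 167.6]), -18.4)
[ 0.46921532 -0.21535782  0.28516315]
```

View pics/w4.png

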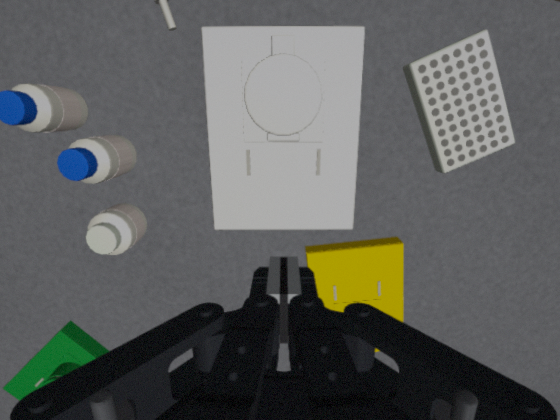

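The lid lies flat on the bin and level to 0.2 mm, its top about 4.7 mm above the rim at both ends, so both look snapped home. To be sure, I press the plain end.

>>> {"name": "servo_tool", "arguments": {"steps": [{"tx":0,"ty":0,"tz":-4,"yaw":0,"claw":0},{"tx":0,"ty":0,"tz":-4,"yaw":0,"claw":0},{"tx":0,"ty":0,"tz":-3,"yaw":0,"claw":0},{"tx":0,"ty":0,"tz":-1.2,"yaw":0,"claw":0},{"tx":0,"ty":0,"tz":-0.5,"yaw":0,"claw":0},{"tx":0,"ty":0,"tz":-0.3,"yaw":0,"claw":0},{"tx":0,"ty":0,"tz":-0.2,"yaw":0,"claw":0},{"tx":0,"ty":0,"tz":0,"yaw":0,"claw":0}]}}

```text
time_s: 11.25
position: [0.4689, -0.2153, 0.1542]
tool_rot: [[0.947, -0.32, 0.001], [-0.32, -0.947, -0.001], [0.001, 0.0, -1.0]]
ft_force: [-0.1, -0.9, 0.9]
grip_width: 0.0
gripper_force: 0.0
```

>>> {"name": "servo_tool", "arguments": {"steps": [{"tx":0,"ty":0,"tz":-0.2,"yaw":0,"claw":0},{"tx":0,"ty":0,"tz":-0.2,"yaw":0,"claw":0},{"tx":0,"ty":0,"tz":0,"yaw":0,"claw":0}]}}

```text
time_s: 11.55
position: [0.4691, -0.2154, 0.1529]
tool_rot: [[0.947, -0.32, 0.003], [-0.32, -0.947, -0.003], [0.004, 0.002, -1.0]]
ft_force: [-7.3, 5.4, 25.0]
grip_width: -0.0002
gripper_force: 12.7
```

25 N with the tips at 0.134 m, the height of the home plate. I retreat and take one last measurement.

>>> {"name": "servo_tool", "arguments": {"steps": [{"tx":0,"ty":0,"tz":1,"yaw":0,"claw":0},{"tx":0,"ty":0,"tz":4,"yaw":0,"claw":0},{"tx":0,"ty":0,"tz":4,"yaw":0,"claw":0},{"tx":0,"ty":0,"tz":4,"yaw":0,"claw":0},{"tx":0,"ty":0,"tz":0,"yaw":0,"claw":0},{"tx":0,"ty":0,"tz":0,"yaw":0,"claw":0},{"tx":0,"ty":0,"tz":0,"yaw":0,"claw":0}]}}

```text
time_s: 12.25
position: [0.4683, -0.2149, 0.2788]
tool_rot: [[0.947, -0.32, -0.001], [-0.32, -0.947, 0.001], [-0.002, -0.001, -1.0]]
ft_force: [-0.8, 0.5, -1.4]
grip_width: -0.0002
gripper_force: 0.0
```

```bash
python3 -c "from h import *; lid('w5')"
```

```text
-0.08 -0.06 2810 4.65
-0.06 -0.04 3071 4.7
-0.04 -0.02 3174 4.71
-0.02 0 3284 4.81
0.062 0.08 3417 4.57
(array([ 526.2, -233.6]), array([128.4, 167.6]), -18.4)
[ 0.46834459 -0.2149579   0.27857989]
```

```bash
python3 -c "from rig import env; print(env.close_job())"
```

```text
the job is handed in; nothing more can be done
None
```

The lid is on the bin, level to within about 0.3 mm end to end. Both ends held firm when pressed with 36 N and 25 N, so both look snapped home; I handed the job in at about 12 s without disturbing the bystanders, and the interface returned no verdict.

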